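Load a cell carrier, pin its strap and lock it with a T-key

TASK

Stand every yellow battery cell that is on the bench upright in a pocket of its own in the blue carrier. Then lay the white strap over them on the carrier's two end blocks with its holes over the carrier's holes, drive a locating pin fully home through strap and carrier at both holes (the third pin is a spare), and last put the T-key down through strap and carrier slots until its collar rests on the strap and turn it a quarter turn, so that its handle lies across the strap. Leave everything else on the bench as it is.

Things in the scene. Friction and masses are not known exactly. Their poses are not given: they have to be found in the camera images.
- carrier: Fixed carrier: deck 60 (x) by 256 (y) mm; blue blocks 44 mm wide, tops 40 mm above the table: y -125 to -95 (hole A), y 33 to 125 (hole B, slot). Between them four pockets centred at x 0, y -79, -47, -15, 17 mm, floor 12 mm above the table, 28 (x) by 29 (y) mm clear between 3 mm black lips 4 mm high. Origin: under its centre, on the table.
- carrier_hole_a (a point): Mouth of pin hole A of the carrier: 12 mm across, vertical, 26 mm deep, level with the block's top (40 mm above the table).
- carrier_hole_b (a point): Mouth of pin hole B of the carrier: 12 mm across, vertical, 26 mm deep, level with the block's top (40 mm above the table).
- carrier_slot (a point): Centre of the mouth of the carrier's lock slot, 40 mm above the table: 14 mm (carrier x) by 35 mm (carrier y) through a ledge 10 mm thick; below it is a hollow 18 mm high, 40 mm long in y and open along x, in which a T-head can turn.
- strap: Loose white plastic strap, 40 (x) by 250 (y) by 8 mm, 0.18 kg; black grip rib on top, 14 (x) by 60 (y) mm, centred at y -15, from 8 to 36 mm above the underside. Origin: centre of the underside. It belongs on the carrier's blocks, axes along the carrier's, origin 40 mm above the carrier's: holes A, B and slot then lie over the carrier's.
- strap_hole_a (a point): Strap's hole A, 12.5 mm across, through; the point is its centre on the top face, y = -110 mm.
- strap_hole_b (a point): Strap's hole B, 12.5 mm across, through; the point is its centre on the top face, y = +50 mm.
- strap_slot (a point): Centre, on the top face, of the strap's slot at y = +97 mm: 15 mm (x) by 36 mm (y), through.
- rack: Fixed grey pin rack, 34 mm (x) by 130 mm (y) by 36 mm high, with three 13 mm holes at y = -42, 0, +42 mm in which the pins stand. Origin: centre of the underside.
- pin0: Loose pin, 40 g; three alike (one is spare): steel shank 10 mm thick, 30 mm long, tapered foot; flange 20 mm across, 4 mm thick; above it an orange round grip 14 mm across, 4 to 34 mm above the origin. Origin: centre of the flange's underside; z up. Starts upright in the rack, flange on the rack's top.
- pin1: Loose pin, 40 g; three alike (one is spare): steel shank 10 mm thick, 30 mm long, tapered foot; flange 20 mm across, 4 mm thick; above it an orange round grip 14 mm across, 4 to 34 mm above the origin. Origin: centre of the flange's underside; z up. Starts upright in the rack, flange on the rack's top.
- pin2: Loose pin, 40 g; three alike (one is spare): steel shank 10 mm thick, 30 mm long, tapered foot; flange 20 mm across, 4 mm thick; above it an orange round grip 14 mm across, 4 to 34 mm above the origin. Origin: centre of the flange's underside; z up. Starts upright in the rack, flange on the rack's top.
- stand: Fixed grey key stand, 40 mm (x) by 64 mm (y) by 36 mm high, with a slot 14 by 35 mm, long in its y, right through. Origin: centre of the underside.
- tkey: Loose T-key, 90 g. Origin: centre of the underside of its collar (26 mm across, 5 mm thick); z up. Below: stem 9 mm thick, then T-head 30 (y) by 9 (x) mm, from -21 to -29 mm. Above: red handle bar 44 (y) by 12 (x) mm, 18 to 40 mm above the origin, parallel to the T-head. Starts upright in the stand, collar on the stand's top, handle along its slot.
- cell0: Loose battery cell, yellow block with a black band near its foot, 22 mm (x) by 25 mm (y) by 26 mm high, 40 g; starts upright on the table (on a thin green mat). May be absent. Origin: centre of the underside.
- cell1: Loose battery cell, yellow block with a black band near its foot, 22 mm (x) by 25 mm (y) by 26 mm high, 40 g; starts upright on the table (on a thin green mat). May be absent. Origin: centre of the underside.
- cell2: Loose battery cell, yellow block with a black band near its foot, 22 mm (x) by 25 mm (y) by 26 mm high, 40 g; starts upright on the table (on a thin green mat). May be absent. Origin: centre of the underside.
- cell3: Loose battery cell, yellow block with a black band near its foot, 22 mm (x) by 25 mm (y) by 26 mm high, 40 g; starts upright on the table (on a thin green mat). May be absent. Origin: centre of the underside.
- jar: Bystander: amber jar, 34 mm across, 50 mm high.
- weight: Bystander: brass weight, 26 mm across, 32 mm high.
- driver: Bystander: screwdriver, 150 mm long, lying.
- spanner: Bystander: spanner, 130 mm long, lying.
- meter: Bystander: black hand meter, 60 by 100 by 24 mm, lying.
Not all that is in view belongs to the job. What is shaped like the tkey but purple is not meant.

How it is judged:
On the way, in this order (a step that is already met when the one before it is completed fails the run):
1. every cell present stands in a pocket of the carrier (x of cell0 in the frame of carrier between -0.007 and 0.007 m and y of cell0 in the frame of carrier between -0.095 and 0.033 m and z of cell0 in the frame of carrier between 0.009 and 0.0145 m and angle between each of cell0, cell1, cell2, cell3's own z axis and vertical below 0.12 rad and x of cell1 in the frame of carrier between -0.007 and 0.007 m and y of cell1 in the frame of carrier between -0.095 and 0.033 m and z of cell1 in the frame of carrier between 0.009 and 0.0145 m and x of cell2 in the frame of carrier between -0.007 and 0.007 m and y of cell2 in the frame of carrier between -0.095 and 0.033 m and z of cell2 in the frame of carrier between 0.009 and 0.0145 m and x of cell3 in the frame of carrier between -0.007 and 0.007 m and y of cell3 in the frame of carrier between -0.095 and 0.033 m and z of cell3 in the frame of carrier between 0.009 and 0.0145 m), for 0.2 s.
2. the strap lies on both blocks with its holes over the carrier's (horizontal distance between strap_hole_a and carrier_hole_a below 0.003 m and horizontal distance between strap_hole_b and carrier_hole_b below 0.003 m and z of strap in the frame of carrier between 0.037 and 0.043 m and angle between strap's own z axis and vertical below 0.05 rad), for 0.2 s.
3. a pin is fully home through strap and carrier at both holes (((horizontal distance between pin0 and carrier_hole_a below 0.004 m and z of pin0 in the frame of carrier between 0.044 and 0.051 m and angle between pin0's own z axis and vertical below 0.15 rad) or (horizontal distance between pin1 and carrier_hole_a below 0.004 m and z of pin1 in the frame of carrier between 0.044 and 0.051 m and angle between pin1's own z axis and vertical below 0.15 rad) or (horizontal distance between pin2 and carrier_hole_a below 0.004 m and z of pin2 in the frame of carrier between 0.044 and 0.051 m and angle between pin2's own z axis and vertical below 0.15 rad)) and ((horizontal distance between pin0 and carrier_hole_b below 0.004 m and z of pin0 in the frame of carrier between 0.044 and 0.051 m and angle between pin0's own z axis and vertical below 0.15 rad) or (horizontal distance between pin1 and carrier_hole_b below 0.004 m and z of pin1 in the frame of carrier between 0.044 and 0.051 m and angle between pin1's own z axis and vertical below 0.15 rad) or (horizontal distance between pin2 and carrier_hole_b below 0.004 m and z of pin2 in the frame of carrier between 0.044 and 0.051 m and angle between pin2's own z axis and vertical below 0.15 rad))), for 0.2 s.
4. the T-key is down through both slots and turned crosswise (horizontal distance between tkey and carrier_slot below 0.008 m and z of tkey in the frame of carrier between 0.044 and 0.052 m and angle between tkey's own z axis and vertical below 0.15 rad and angle between the y axis of tkey and the x axis of carrier, either way round below 0.3 rad), for 0.2 s.
At the end, for the whole second after the job is handed in: Each cell upright on the pocket floor (2.5 mm), within 7 mm of the row's centre line; strap flat on the blocks, holes within 3 mm of the carrier's; a pin within 4 mm of each hole and the T-key within 8 mm of its slot, flanges within 4 mm of the strap, T-head crosswise within 0.3 rad; all at rest (all of step 1 and all of step 2 and all of step 3 and all of step 4 and linear speed of each of cell0, cell1, cell2, cell3, strap, tkey, pin0, pin1, pin2 below 0.02 m/s); the robot touches nothing.
It fails at once if the jar was knocked more than 5 cm from its place (distance of jar from where it was at the start of the episode above 0.05 m).
It fails at once if the weight was knocked more than 5 cm from its place (distance of weight from where it was at the start of the episode above 0.05 m).
It fails at once if the driver was knocked more than 5 cm from its place (distance of driver from where it was at the start of the episode above 0.05 m).
It fails at once if the spanner was knocked more than 5 cm from its place (distance of spanner from where it was at the start of the episode above 0.05 m).
It fails at once if the meter was knocked more than 5 cm from its place (distance of meter from where it was at the start of the episode above 0.05 m).
Of cell0, cell1, cell2, cell3 only 2 to 4 are there at a start; the rules pass over those that are not, and their reading is None.
At some moment in a run one of cell0, cell1, cell2, cell3 may be knocked a few centimetres aside while the robot is not near it.
It also fails if it takes over 208 s, if anything falls off the work surface, if the arm or the gripper's body presses on something with over 40 N, if the wrist force passes 120 N, or if a joint passes its speed limit or range.

ROBOT

A 6-joint arm with a two-finger parallel gripper is mounted at the origin on the work surface. World frame = base frame: x ahead of the robot, y to its left, z up, the work surface at z = 0. Lengths are in m, angles in rad, forces in N, time in s.
With the tool pointing down it reaches from about 0.325 to 0.775 m from the base axis. Payload 5.5 kg.
Tool frame: the origin (TCP) lies between the finger pads; the fingertips stand 8 mm ahead of it and the grasp point (between the pads) lies 11 mm behind it (tcp_to_tips is the distance from the TCP to the fingertips, in m); z points along the fingers, y is the direction in which the jaws open and shut (so a half turn about z gives the same grasp; the last joint's range is limited). The gripper opens to 88 mm and grips with 3 to 60 N. Pads are 20 mm wide; open, the fingers measure 115 mm over their backs; the gripper's body (75 mm by 178 mm) begins 61 mm behind the grasp point.
Start: joints at [1.23, 0.091, 1.231, -0, 1.82, -0.057], TCP at [0.168, 0.576, 0.231] pointing down, gripper open.
Joint ranges: [-2.87, 2.87], [-0.86, 2.18], [0.17, 2.46], [-1.51, 4.65], [0.06, 2.69], [-2.65, 2.65]. Speed limits (rad/s): [2.57, 2.57, 3.01, 3.14, 3.14, 3.14].

INTERFACE

Orientations are given as a unit quaternion [w, x, y, z].
In Python, from bench import * gives the robot as it stands. Calls block until the motion is done:
- move_to(position, orientation): joint-space move of the TCP to a pose.
- move_l(position, speed=0.15, orientation=None): straight line of the TCP; orientation=None keeps the orientation; speed is the mean speed in m/s.
- movej(angles): joint-space move.
- gripper_open() and close(): open the fingers fully, or close them until they stop; the grip force is fixed at half the most.
- hold(seconds).
- inverse_kinematics(position, orientation): joint angles nearest the present ones, or None.
- state(): the state.
- get_image(name): name is "side" or "top"; returns a dict with "frame" (420x560x3 uint8, blue, green, red), "depth" (420x560 float32, m along the optical axis (not along the pixel's ray), 0 where there is no reading), "camera_matrix" (3x3 intrinsics, pixels), "view" (4x4, takes a point from world to camera coordinates). Camera axes: x right, y up, looking along -z (the intrinsics and any distortion apply to the point x, -y, -z); pixel columns grow to the right and rows downward; lengths in m; the calibration is good to about 2 mm. A picture is of the moment at which its call begins.
A pose or a line that the arm cannot do raises IKError and nothing moves.
- job_done(): hands the job in, once; it reports no verdict.
The state is a dict: "time": time; "joint_pos": joint angles; "dq": joint speeds; "joint_torque": joint torques, N m; "ee_pos": TCP position; "ee_rot": TCP orientation; "ft_force": force on the tool from outside, world axes, zero at the start; "moment": the same for the moment, N m; "finger_gap": finger opening in m.
Only numpy, scipy, OpenCV 4.12 (cv2) and the standard library are available. Lean on these libraries where they do the work, as an engineer would, in place of code of your own. Each camera call takes 0.05 s, during which the arm holds its last target.

## Working session

There is one attempt and no reset: what is moved stays moved. The work goes in short steps, each a Python script; the robot and the scene stay as the last script left them, time stands still between calls to the robot, and variables do not carry over. Pictures are saved under pics/ and viewed, and the job is handed in when it is done.

```bash
ls; mkdir -p pics
python3 - <<'E'
from bench import *
import cv2,numpy as np
s=state();print(s)
for n in("top","side"):
    d=get_image(n);cv2.imwrite(f"pics/{n}0.png",d["frame"]);print(n,d["camera_matrix"],d["view"]);print([k for k in d])
    np.savez(f"pics/{n}0.npz",**{k:d[k] for k in("frame","depth","camera_matrix","view")})
E
```

```text
pics
{'time': 0.0, 'joint_pos': array([ 1.23031279e+00,  9.18779647e-02,  1.23183542e+00,  8.53437365e-06,
        1.81980770e+00, -5.66730244e-02]), 'dq': array([-0.00024857, -0.00192252,  0.00064352,  0.00078529,  0.00094157,
        0.00029108]), 'joint_torque': array([-6.36934492e-04, -4.46447575e+01, -4.06445253e+01,  6.98199752e-02,
        2.91231042e-02, -1.51226232e-04]), 'ee_pos': array([0.16790254, 0.57574702, 0.22952393]), 'ee_rot': array([-1.94271538e-04,  1.41428372e-01,  9.89948022e-01, -9.44450280e-04]), 'ft_force': array([ 0.04152672,  0.99752406, -1.05514832]), 'moment': array([ 0.03536726, -0.01330749, -0.00861261]), 'finger_gap': 0.0878574921718379}
top [[522.64362005   0.         267.18589917]
 [  0.         522.64362005 208.9013817 ]
 [  0.           0.           1.        ]] [[-0.00534004 -0.99994437  0.00909626  0.02425316]
 [ 0.99580959 -0.00448706  0.09134076 -0.61010945]
 [-0.09129486  0.0095459   0.99577815 -1.45178282]
 [ 0.          0.          0.          1.        ]]
['frame', 'depth', 'camera_matrix', 'view']
side [[440.38339874   0.         282.92318089]
 [  0.         440.38339874 206.0805318 ]
 [  0.           0.           1.        ]] [[ 0.91956386 -0.39237462 -0.02108222 -0.52975774]
 [ 0.23618997  0.50905995  0.82769093 -0.21769707]
 [-0.3140328  -0.76609407  0.56078808 -0.85935396]
 [ 0.          0.          0.          1.        ]]
['frame', 'depth', 'camera_matrix', 'view']
```

View pics/top0.png

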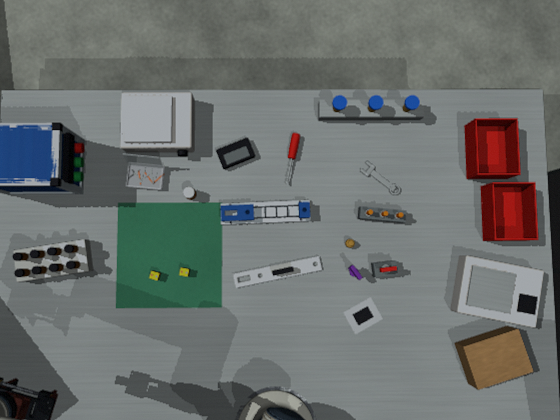

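View pics/side0.png

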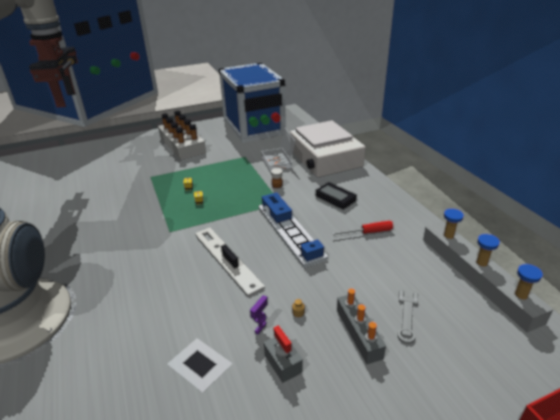

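The top view shows two yellow cells on the mat at (154,275) and (184,271), the carrier at (265,212), the strap at (278,271), the rack at (382,214) and the red key at (388,269). The purple decoy is at (355,271). Next I'll zoom in and measure.

```bash
cat > h.py <<'E'
import numpy as np,cv2
def ray(d,u,v,z):
    K=d["camera_matrix"];V=d["view"]
    c=np.array([(u-K[0,2])/K[0,0],-(v-K[1,2])/K[1,1],-1.])
    R=V[:3,:3];o=-R.T@V[:3,3];w=R.T@c
    return o+w*(z-o[2])/w[2]
def proj(d,p):
    K=d["camera_matrix"];V=d["view"];c=V[:3,:3]@np.asarray(p)+V[:3,3]
    return np.array([K[0,0]*c[0]/-c[2]+K[0,2],K[1,1]*-c[1]/-c[2]+K[1,2]])
def blobs(d,lo,hi,z,amin=6,roi=None):
    m=cv2.inRange(cv2.cvtColor(d["frame"],cv2.COLOR_BGR2HSV),np.array(lo),np.array(hi))
    if roi: 
        k=np.zeros_like(m);k[roi[1]:roi[3],roi[0]:roi[2]]=1;m*=k
    n,l,st,c=cv2.connectedComponentsWithStats(m)
    out=[]
    for i in range(1,n):
        if st[i,4]>=amin:
            pts=np.argwhere(l==i)[:,::-1].astype(np.float32)
            w=np.array([ray(d,u,v,z)[:2] for u,v in pts],np.float32)
            r=cv2.minAreaRect(w*1000)
            out.append((c[i].round(1),int(st[i,4]),ray(d,*c[i],z)[:2].round(4),np.round(r[0],1),np.round(r[1],1),round(r[2],1)))
    return out
E
python3 - <<'E'
from h import *
for n in("top","side"):
    d=dict(np.load(f"pics/{n}0.npz"))
    print(n)
    print("yellow");[print(b) for b in blobs(d,(22,120,60),(36,255,255),.026)]
    print("orange");[print(b) for b in blobs(d,(5,150,80),(18,255,255),.07)]
    print("red");[print(b) for b in blobs(d,(0,150,60),(4,255,255),.076)]
    print("blue");[print(b) for b in blobs(d,(105,120,40),(125,255,255),.04)]
d=dict(np.load("pics/top0.npz"));f=d["frame"]
cv2.imwrite("pics/c1.png",cv2.resize(f[190:300,215:415],None,fx=4,fy=4,interpolation=cv2.INTER_CUBIC))
cv2.imwrite("pics/c2.png",cv2.resize(f[190:310,110:235],None,fx=4,fy=4,interpolation=cv2.INTER_CUBIC))
E
```

```text
top
yellow
(array([183.8, 271.6]), 70, array([0.4352, 0.2557]), array([435.3, 255.4]), array([25.4, 22.8]), 78.5)
(array([154.1, 275.2]), 67, array([0.4257, 0.3386]), array([426.1, 338.8]), array([24.8, 22.7]), 72.1)
orange
(array([369.6, 211.9]), 23, array([ 0.5968, -0.2602]), array([ 596.5, -260. ]), array([13.9, 11.1]), 89.7)
(array([384.5, 213.2]), 25, array([ 0.5929, -0.3013]), array([ 593.6, -301.3]), array([14. , 11.1]), 89.7)
(array([399.6, 214.7]), 26, array([ 0.5887, -0.3429]), array([ 588.4, -342.3]), array([12.2, 17.4]), 26.0)
red
(array([491.7, 149. ]), 2764, array([ 0.77 , -0.603]), array([ 773.5, -603.9]), array([149.7, 169. ]), 90.0)
(array([293.5, 145.4]), 197, array([ 0.7823, -0.0521]), array([782.2, -52.2]), array([21.7, 71.2]), 78.3)
(array([ 78.1, 147.3]), 59, array([0.7787, 0.5427]), array([778.2, 542.8]), array([25.5, 16.5]), 1.6)
(array([508.8, 212.3]), 3038, array([ 0.5933, -0.6424]), array([ 597.4, -642.9]), array([152.1, 160.1]), 89.8)
(array([388.1, 268.7]), 72, array([ 0.4412, -0.3057]), array([ 441.3, -305.4]), array([11.3, 44.7]), 6.0)
blue
(array([339.
[... 2615 characters left out ...]
75 ]), array([784.1, 663.1]), array([142.3,  77.5]), 0.5)
(array([262.4, 127.8]), 201, array([0.7325, 0.5401]), array([736.5, 547.1]), array([ 76.8, 109.6]), 82.4)
(array([277.1, 206.8]), 489, array([0.5964, 0.0822]), array([596.2,  85.5]), array([ 50.3, 119.9]), 0.3)
(array([453.3, 214.9]), 196, array([ 0.9627, -0.125 ]), array([ 963.2, -125.3]), array([54.2, 38.6]), 50.0)
(array([488.1, 241.1]), 259, array([ 0.9634, -0.2344]), array([ 963.2, -233.9]), array([55.7, 41.3]), 35.3)
(array([311.9, 249.3]), 315, array([ 0.6022, -0.1   ]), array([ 603.2, -100.3]), array([55.7, 48.1]), 83.0)
(array([529.7, 272.6]), 339, array([ 0.9637, -0.3443]), array([ 963.3, -343.6]), array([55.2, 41.4]), 21.6)
```

View pics/c1.png

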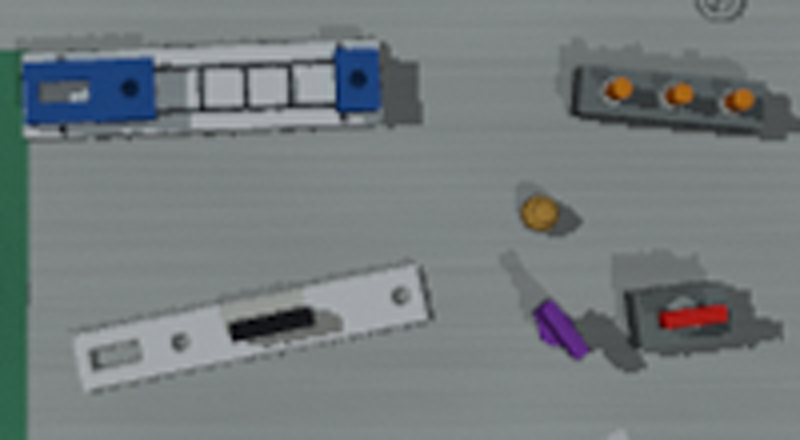

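View pics/c2.png

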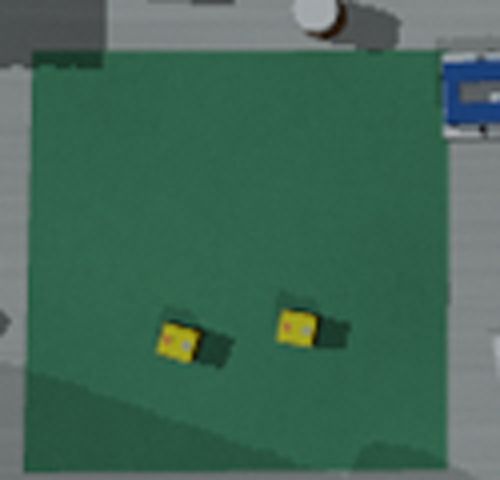

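```bash
cat >> h.py <<'E'
def dark(d,u,v,r=5,bright=False):
    """subpixel centroid of a dark(bright) spot near u,v: weights below local level"""
    g=d["frame"].astype(float).sum(2)/3
    u0,v0=int(round(u)),int(round(v));s=10
    p=g[v0-r:v0+r+1,u0-r:u0+r+1]
    med=np.median(p);w=np.clip((p-med) if bright else (med-p),0,None);w[w<.35*w.max()]=0
    n,l=cv2.connectedComponents((w>0).astype(np.uint8));k=l==l[r,r] if l[r,r] else w>0
    w=w*k;yy,xx=np.mgrid[-r:r+1,-r:r+1]
    return u0+(w*xx).sum()/w.sum(),v0+(w*yy).sum()/w.sum(),int((w>0).sum())
E
python3 - <<'E'
from h import *
for n in("top","side"):
    d=dict(np.load(f"pics/{n}0.npz"));R=d["view"][:3,:3];print(n,"cam",-R.T@d["view"][:3,3])
t=dict(np.load("pics/top0.npz"));f=t["frame"]
def up(x0,y0,x1,y1,name,f=f,k=10):
    cv2.imwrite(name,cv2.resize(f[y0:y1,x0:x1],None,fx=k,fy=k,interpolation=cv2.INTER_NEAREST))
a=cv2.resize(f[195:230,217:262],None,fx=12,fy=12,interpolation=cv2.INTER_NEAREST)
b=cv2.resize(f[195:230,285:315],None,fx=12,fy=12,interpolation=cv2.INTER_NEAREST)
cv2.imwrite("pics/e1.png",cv2.resize(np.hstack([a,b]),None,fx=.85,fy=.85))
s=dict(np.load("pics/side0.npz"))
cv2.imwrite("pics/e2.png",cv2.resize(s["frame"][185:300,190:335],None,fx=5,fy=5,interpolation=cv2.INTER_CUBIC))
# depth check
for u,v in((237,205),(303,203),(260,225),(250,268),(300,271),(280,271),(200,290)):
    z=t["depth"][v,u];K=t["camera_matrix"];c=np.array([(u-K[0,2])/K[0,0]*z,-(v-K[1,2])/K[1,1]*z,-z]);V=t["view"]
    print(u,v,(V[:3,:3].T@(c-V[:3,3])).round(4))
E
```

```text
top cam [0.47514204 0.03537279 1.50116085]
side cam [ 0.2686986  -0.75538861  0.65093287]
237 205 [0.6205 0.1061 0.0395]
303 203 [ 0.6252 -0.0794  0.0407]
260 225 [ 0.5666  0.0419 -0.0031]
250 268 [0.4438 0.0707 0.0082]
300 271 [ 0.4344 -0.0714  0.0047]
280 271 [ 0.4357 -0.0134  0.0386]
200 290 [ 0.3823  0.2131 -0.0005]
```

View pics/e1.png

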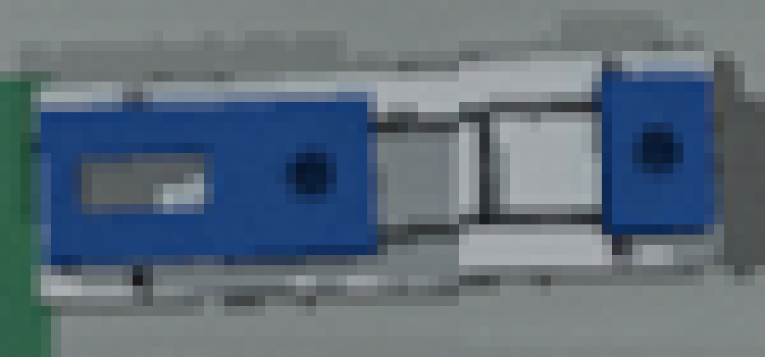

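View pics/e2.png

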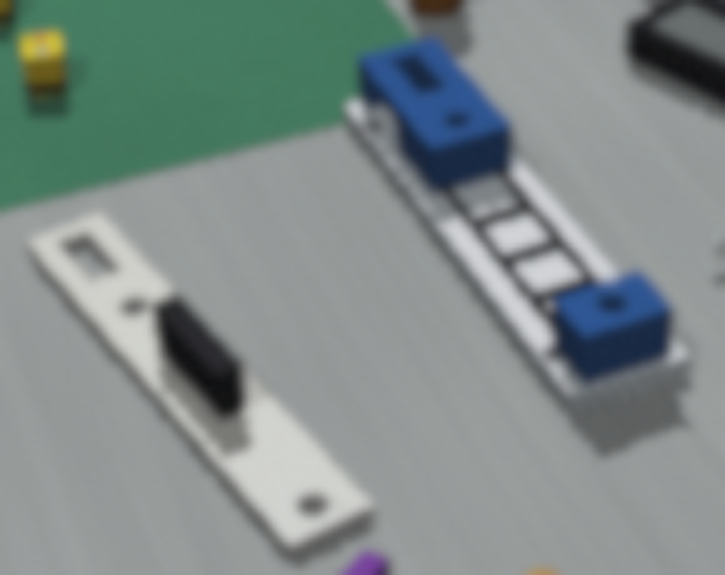

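Run:
```python
from h import *
t=dict(np.load("pics/top0.npz"));s=dict(np.load("pics/side0.npz"))
def show(nm,tu,su,z,r=4):
    a=dark(t,*tu,r);b=dark(s,*su,r)
    print(nm,np.round(a,2),np.round(b,2),"top",ray(t,*a[:2],z)[:2].round(4),"side",ray(s,*b[:2],z)[:2].round(4))
show("cB",(247,212),(281,208),.04);show("cA",(304,209),(312,245),.04)
show("sB",(260,275),(216,246),.008);show("sA",(315,264),(252,285),.008)
# rib in both (dark, big)
for n,d,roi in(("top",t,(265,255,300,285)),("side",s,(215,235,245,275))):
    m=cv2.inRange(d["frame"],(0,0,0),(70,70,70));k=np.zeros_like(m);k[roi[1]:roi[3],roi[0]:roi[2]]=1;m*=k
    p=np.argwhere(m>0)[:,::-1];w=np.array([ray(d,u,v,.036)[:2]*1000 for u,v in p],np.float32);print("rib",n,cv2.minAreaRect(w))
# white strap
roi=(228,250,330,292);d=t
m=cv2.inRange(d["frame"],(165,165,165),(255,255,255));k=np.zeros_like(m);k[roi[1]:roi[3],roi[0]:roi[2]]=1;m*=k
p=np.argwhere(m>0)[:,::-1];w=np.array([ray(d,u,v,.008)[:2]*1000 for u,v in p],np.float32);print("strap",cv2.minAreaRect(w))
# yellow tops side
hsv=cv2.cvtColor(s["frame"],cv2.COLOR_BGR2HSV)
cv2.imwrite("pics/e3.png",np.hstack([cv2.resize(s["frame"][165:210,170:215],None,fx=8,fy=8),cv2.resize(s["frame"][280:385,240:390],None,fx=2.4*1.428/1,fy=360/105)]))
cv2.imwrite("pics/e4.png",cv2.resize(t["frame"][200:285,340:415],None,fx=7,fy=7,interpolation=cv2.INTER_CUBIC))
```

```text
cB [246.97 211.53  16.  ] [280.94 208.5   16.  ] top [0.602  0.0781] side [0.6023 0.0715]
cA [304.04 209.29  17.  ] [311.9  245.19  15.  ] top [ 0.6075 -0.0822] side [ 0.6085 -0.0874]
sB [259.32 275.08  16.  ] [217.34 246.11  23.  ] top [0.4237 0.0444] side [0.4268 0.0352]
sA [314.32 263.59  16.  ] [252.08 285.55  19.  ] top [ 0.4553 -0.1122] side [ 0.4565 -0.1188]
rib top ((436.5811462402344, -20.507673263549805), (13.334482192993164, 58.98757553100586), 11.6957426071167)
rib side ((433.8537902832031, -42.814125061035156), (21.119375228881836, 77.01998901367188), 10.954655647277832)
strap ((433.19183349609375, -5.023551940917969), (34.67847442626953, 244.3782501220703), 11.353814125061035)
```

View pics/e3.png

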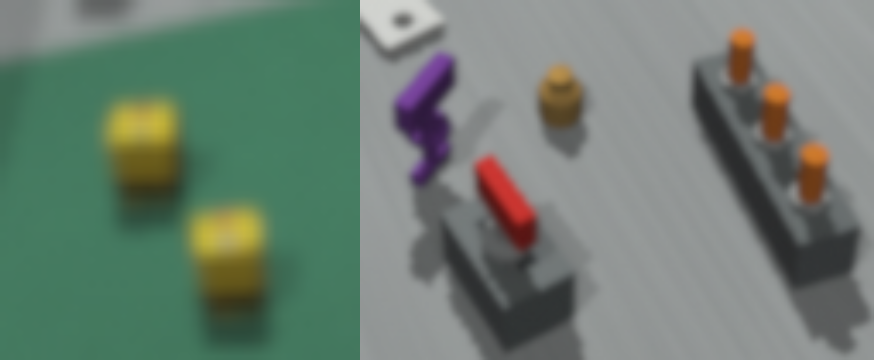

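View pics/e4.png

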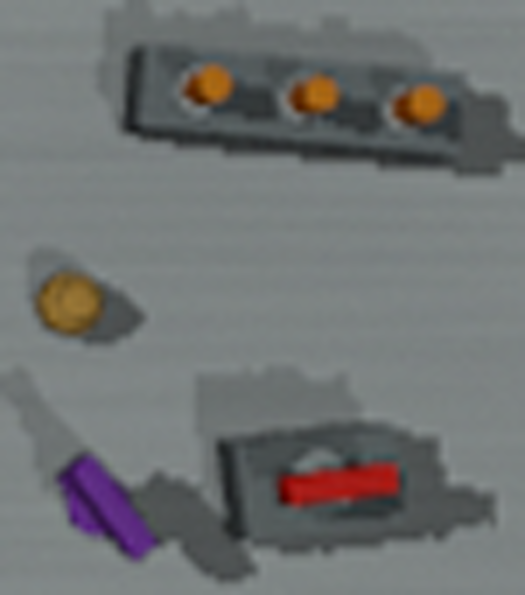

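The side view disagrees with the top view by about 6 mm along its depth direction. The top view keeps the known hole spacing (160 mm), so I'll trust the top camera. To find its offset, I'll pinch a cell along both of its axes with the gripper and then look again.

```bash
cat > r.py <<'E'
from bench import *
from h import *
import math
def qd(th):
    p=math.radians(th+90)/2
    return np.array([0,math.cos(p),math.sin(p),0.])
def best(p,th):
    """pick th or th+180 (deg) with j6 well in range"""
    c=[]
    for k in(0,180,-180):
        q=inverse_kinematics(np.array(p,float),qd(th+k))
        if q is not None: c.append((abs(q[5]),th+k))
    return min(c)[1]
def go(p,th,z=None):
    t=best(p,th);move_to(np.array(p,float),qd(t));return t
def snap(name):
    out={}
    for n in("top","side"):
        d=get_image(n);out[n]=d;cv2.imwrite(f"pics/{name}_{n}.png",d["frame"])
        np.savez(f"pics/{name}_{n}.npz",**{k:d[k] for k in("frame","depth","camera_matrix","view")})
    return out
def yel(d):
    """cells by top-face: soft contour"""
    return blobs(d,(22,120,60),(36,255,255),.026)
def st(m=""):
    s=state();print(m,"t%.1f"%s["time"],"ee",s["ee_pos"].round(4),"F",s["ft_force"].round(1),"gap %.4f"%s["finger_gap"],"j6 %.2f"%s["joint_pos"][5])
    return s
E
python3 - <<'E'
from r import *
c=np.array([.4353,.2570]);yaw=-11.5
t=go([*c,.10],yaw);st(t)
move_l([*c,.016],.15);close();st("p1");gripper_open()
move_l([*c,.045],.15)
t=go([*c,.045],yaw+90)
move_l([*c,.016],.15);close();st("p2");gripper_open()
move_l([*c,.10],.2)
move_to(np.array([.42,.05,.25]),qd(t));st()
o=snap("a")
for n in o:[print(n,b) for b in yel(o[n])]
E
```

```text
-11.5 t1.7 ee [0.4353 0.2579 0.1006] F [-0.  -0.7 -1.1] gap 0.0877 j6 0.67
p1 t3.4 ee [0.4353 0.257  0.016 ] F [ 0.3 -1.   0.6] gap 0.0217 j6 0.67
p2 t7.6 ee [0.4353 0.2569 0.016 ] F [-0.4 -0.7 -0.1] gap 0.0253 j6 -0.90
 t10.2 ee [0.4199 0.0505 0.2483] F [0.5 1.  0.1] gap 0.0881 j6 -1.33
top (array([182.7, 272. ]), 66, array([0.4342, 0.2587]), array([434.1, 259.2]), array([25.2, 22.2]), 89.7)
top (array([154.1, 275.2]), 67, array([0.4257, 0.3386]), array([426.1, 338.8]), array([24.8, 22.7]), 72.1)
side (array([187.6, 182.7]), 78, array([0.4244, 0.3158]), array([424., 315.]), array([57.1, 19.4]), 77.5)
side (array([197.4, 195.7]), 86, array([0.4328, 0.2383]), array([431.3, 237.7]), array([53. , 21.2]), 75.7)
```

Run:
```python
from h import *
t=dict(np.load("pics/a_top.npz"));f=t["frame"]
cv2.imwrite("pics/e5.png",cv2.resize(f[262:285,145:195],None,fx=16,fy=16,interpolation=cv2.INTER_NEAREST))
c,s=np.cos(np.radians(-11.5)),np.sin(np.radians(-11.5))
R=np.array([[c,-s],[s,c]])
P=[np.append(R@np.array([a*11,b*12.5])/1000+[.4353,.2569],.026) for a,b in((1,1),(1,-1),(-1,-1),(-1,1))]
print([proj(t,p).round(1) for p in P])
g=cv2.cvtColor(f,cv2.COLOR_BGR2HSV)
print("V\n",g[265:280,175:192,2]);print("H\n",g[265:280,175:192,0])
```

```text
[array([179.8, 266.8]), array([188.5, 268.6]), array([186.9, 276.3]), array([178.1, 274.6])]
V
 [[104 104 105  99  86  87  87  88  88  86  90  95  97 101 101 101 101]
 [102 102 103  98  85  87  86  88  87  87  87  87  90  95 100 100 101]
 [102 103 100  90  82  73  56  56  74  77  87  87  87  93 101 101 100]
 [103 103  98  87 112 144 140 139 131  89  60  57  53  65  80 105 103]
 [104 104  99  90 128 175 171 170 168 152 140 142 122  45  47  84  80]
 [103 102  96  99 139 170 167 167 168 169 170 174 153  52  41  61  60]
 [102 103  99 115 163 168 166 168 166 164 162 167 151  35  49  64  65]
 [103 102  95 115 173 168 166 167 165 156 145 156 147  35  59  62  62]
 [102 102  96 125 173 167 167 166 164 157 144 144 121  40  63  60  62]
 [101 103 108 141 174 170 169 167 168 166 160 149  74  37  64  63  62]
 [103 103 106 120 130 137 158 173 171 170 173 151  47  40  61  63  63]
 [103 102 102 100  97  99 121 128 124 135 141 134  32  46  62  61  61]
 [100 103 103 103 102 101 101  95  89  98 103 107  80  86  90  84  58]
 [102 101 100 102 104 103 103 100 100 100  99 103 104 103 103  98  87]
 [102 101 
[... 175 characters left out ...]
76 76 77 78 76 60 74 83 78 80 80 77 78 77 76 76 76]
 [76 76 76 74 39 30 30 30 29 28 54 70 81 75 76 76 76]
 [76 76 77 67 33 30 30 30 29 29 29 29 29 25 77 76 77]
 [76 76 79 50 29 26 28 30 30 30 30 30 30 24 73 79 75]
 [76 76 78 41 24 14 22 30 30 30 31 30 30 28 76 76 75]
 [76 76 79 37 26 16 22 30 30 31 46 31 28 42 78 76 77]
 [76 77 75 36 29 27 28 30 30 31 51 31 27 54 76 75 75]
 [76 77 64 34 30 30 30 30 30 29 30 29 26 72 77 76 76]
 [76 77 71 43 32 29 30 29 30 30 30 30 23 81 78 76 76]
 [76 76 77 77 71 51 40 36 33 33 29 30 32 80 76 78 75]
 [76 76 76 76 77 78 79 80 78 68 48 47 78 77 76 76 75]
 [76 76 76 76 76 76 76 78 77 77 78 77 76 76 76 75 77]
 [77 75 76 76 76 76 76 76 76 76 76 77 76 76 75 76 76]]
```

View pics/e5.png

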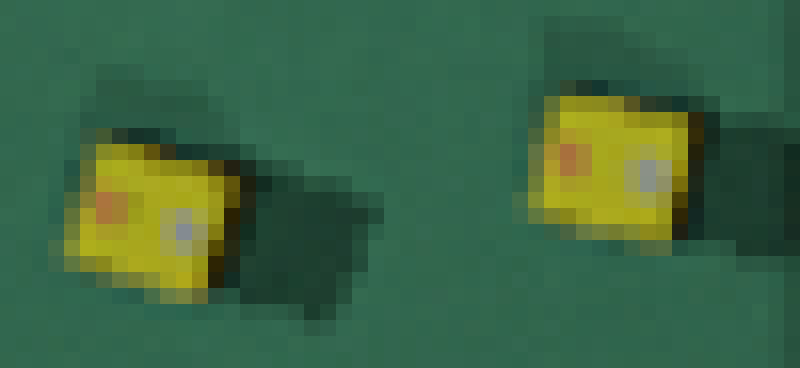

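```bash
cat >> r.py <<'E'
OFF=np.array([.0011,-.0018])
HA=np.array([.6075,-.0822])+OFF;HB=np.array([.602,.0781])+OFF
yd=(HB-HA)/np.linalg.norm(HB-HA);xd=np.array([yd[1],-yd[0]]);C=(HA+HB)/2+yd*.030
CY=math.degrees(math.atan2(xd[1],xd[0]))
def car(x,y): return C+xd*x+yd*y
E
python3 - <<'E'
from r import *
print(C,CY)
c=np.array([.4353,.2569])
go([*c,.07],-11.5);move_l([*c,.016],.15);close();st("grip")
move_l([*c,.09],.2)
p=car(0,-.047)
t=go([*p,.09],CY);st(t)
o=snap("b")
move_l([*p,.045],.15);move_l([*p,.0295],.05);st("down")
gripper_open();st("rel");move_l([*p,.10],.2)
t=go([.42,.20,.20],CY);st(t)
o=snap("c")
for n in o:[print(n,b) for b in yel(o[n])]
t=o["top"];f=t["frame"];cv2.imwrite("pics/e6.png",cv2.resize(f[195:230,217:317],None,fx=8,fy=8,interpolation=cv2.INTER_NEAREST))
s=o["side"];cv2.imwrite("pics/e7.png",cv2.resize(s["frame"][190:270,245:335],None,fx=8,fy=7,interpolation=cv2.INTER_CUBIC))
E
```

```text
[0.60482129 0.02613236] 1.9650855679360473
grip t13.6 ee [0.4353 0.2569 0.016 ] F [ 0.1 -0.   0.1] gap 0.0220 j6 0.67
1.9650855679360473 t15.4 ee [ 0.6059 -0.0198  0.0893] F [-0.3 -0.4 -0.5] gap 0.0214 j6 -0.12
down t16.4 ee [ 0.6062 -0.0209  0.0292] F [0.6 0.1 0.2] gap 0.0222 j6 -0.12
rel t17.5 ee [ 0.6064 -0.0208  0.0295] F [ 0.  -0.6 -0.1] gap 0.0876 j6 -0.12
1.9650855679360473 t19.1 ee [0.4204 0.1994 0.199 ] F [-0.3  0.2  0.2] gap 0.0874 j6 0.34
top (array([281.4, 210.6]), 71, array([ 0.6052, -0.0189]), array([605.7, -19.3]), array([25.6, 19.9]), 89.7)
side (array([187.6, 182.8]), 79, array([0.4243, 0.3154]), array([424., 315.]), array([57.1, 19.4]), 77.5)
side (array([298.5, 234.1]), 112, array([ 0.6061, -0.023 ]), array([607.3, -22.7]), array([45.3, 22.9]), 65.7)
```

View pics/e6.png

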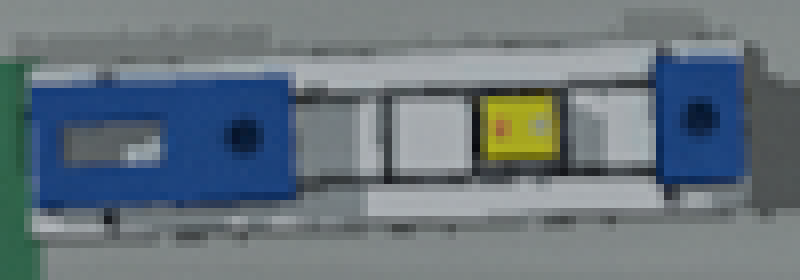

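View pics/e7.png

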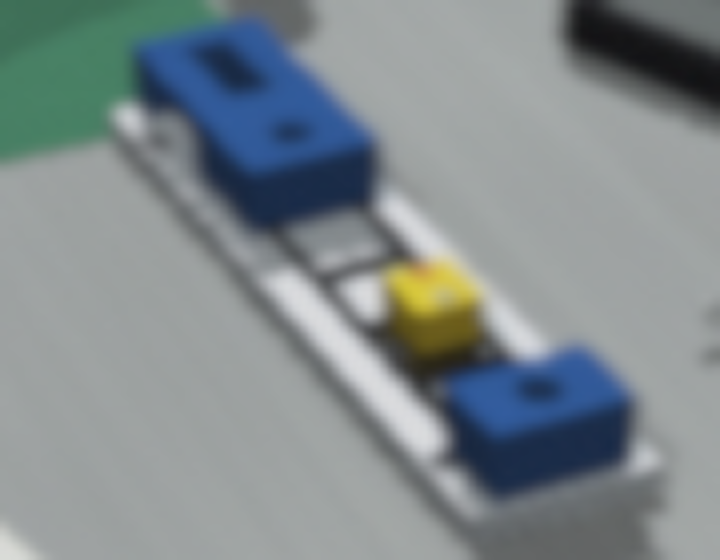

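The first cell is centred in the pocket at y = -47. The second cell hasn't moved in the side view (187.6,182.8); the arm hides it from the top camera. I'll pick it up now.

Run:
```python
from r import *
c=np.array([.4257,.3386])+OFF
t=go([*c,.08],-17.9);move_l([*c,.016],.15);close();st("grip")
move_l([*c,.09],.2)
p=car(0,-.015)
t=go([*p,.09],CY);st(t)
move_l([*p,.045],.15);move_l([*p,.0295],.05);st("down")
gripper_open();st("rel");move_l([*p,.10],.2)
t=go([.40,.15,.20],11.4);st(t)
o=snap("d")
for n in o:[print(n,b) for b in yel(o[n])]
t=o["top"];f=t["frame"];cv2.imwrite("pics/e8.png",cv2.resize(f[195:230,217:317],None,fx=8,fy=8,interpolation=cv2.INTER_NEAREST))
cv2.imwrite("pics/e9.png",f)
```

```text
grip t21.6 ee [0.4268 0.3368 0.0159] F [-0.9  0.3  0.1] gap 0.0217 j6 0.92
1.9650855679360473 t23.5 ee [0.6049 0.0121 0.0893] F [0.4 0.1 0.2] gap 0.0217 j6 -0.07
down t24.4 ee [0.6051 0.0111 0.0292] F [-0.7  0.7  0.1] gap 0.0220 j6 -0.07
rel t25.5 ee [0.6054 0.0111 0.0295] F [ 0.3 -0.3  0.2] gap 0.0877 j6 -0.07
11.4 t27.1 ee [0.4003 0.1496 0.1988] F [-0.2 -0.1  0.6] gap 0.0878 j6 0.08
top (array([269.4, 211. ]), 77, array([0.6044, 0.0151]), array([604.4,  14.7]), array([25.5, 22.8]), 89.7)
top (array([281.4, 210.6]), 71, array([ 0.6052, -0.0189]), array([605.7, -19.3]), array([25.6, 19.9]), 89.7)
side (array([295.4, 230.5]), 211, array([ 0.6051, -0.0075]), array([605.3,  -4.9]), array([29.5, 78.2]), 2.4)
```

View pics/e8.png

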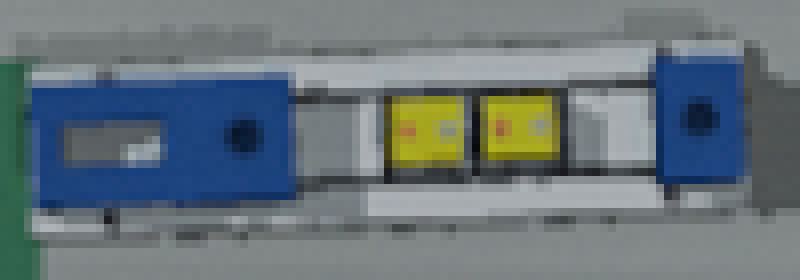

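View pics/d_side.png

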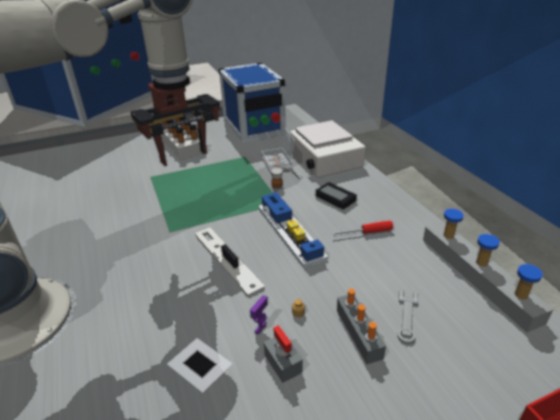

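View pics/e9.png

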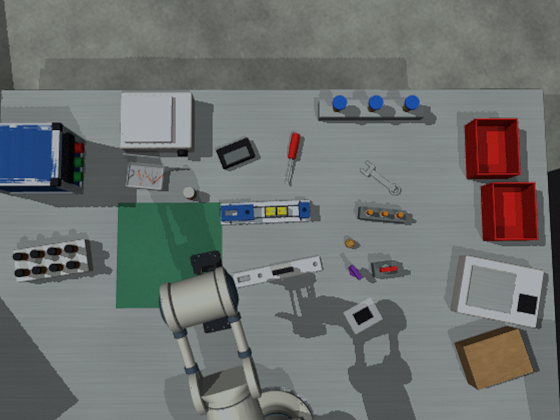

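Both cells sit in pockets, with blobs at (269,211) and (281,211), and no other yellow shows in either view. For the strap, I'll pinch its rib lengthwise and then crosswise to centre it.

Run:
```python
from r import *
sA=np.array([.4553,-.1122])+OFF;sB=np.array([.4237,.0444])+OFF
y=(sB-sA)/np.linalg.norm(sB-sA);c=(sA+sB)/2+.015*y
yaw=math.degrees(math.atan2(-y[0],y[1]));print(c,yaw)
go([*c,.09],yaw+90);move_l([*c,.020],.15);close();st("p1");gripper_open()
move_l([*c,.06],.2);go([*c,.06],yaw);move_l([*c,.020],.15);close();st("p2")
move_l([*c,.12],.15);st("lift")
p=car(0,-.015);go([*p,.12],CY);st("over")
o=snap("f")
```

```text
[ 0.43763298 -0.02099637] 11.408402904098981
p1 t29.4 ee [ 0.438  -0.0212  0.0206] F [-0.8 -1.2  3. ] gap 0.0596 j6 1.25
p2 t33.3 ee [ 0.4376 -0.021   0.02  ] F [-0.8 -0.5  0.3] gap 0.0137 j6 -0.32
lift t34.2 ee [ 0.4371 -0.0209  0.1187] F [ 0.1 -0.  -2.2] gap 0.0137 j6 -0.32
over t34.9 ee [0.6043 0.0111 0.1183] F [-0.2 -0.3 -2.9] gap 0.0136 j6 -0.07
```

View pics/f_side.png

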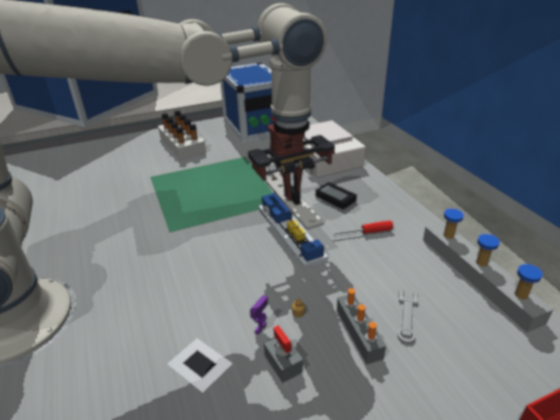

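The side view shows the strap gripped above the carrier. I'll lower it now.

Run:
```python
from r import *
p=car(0,-.015)
move_l([*p,.075],.15);move_l([*p,.061],.03);st("down")
o=snap("g0")
gripper_open();st("rel");move_l([*p,.13],.2)
go([.45,.18,.20],CY)
o=snap("g");t=o["top"];s=o["side"];st()
cv2.imwrite("pics/e10.png",np.vstack([cv2.resize(t["frame"][195:230,217:317],None,fx=8,fy=8,interpolation=cv2.INTER_NEAREST),cv2.resize(s["frame"][185:270,245:345],None,fx=8,fy=320/85)]))
for n,z,u,v in(("A",.048,304,209),("B",.048,247,211.5)):
    a=dark(t,u,v,4);print(n,np.round(a,2),ray(t,*a[:2],z)[:2].round(4),"expect",proj(t,[*( (HA if n=="A" else HB)-OFF),.048]).round(2))
```

```text
down t36.0 ee [0.6053 0.0112 0.0609] F [-0.3 -0.3 -2.6] gap 0.0139 j6 -0.07
rel t37.4 ee [0.6053 0.0111 0.061 ] F [-0.1  0.6 -0.6] gap 0.0879 j6 -0.07
 t38.9 ee [0.4506 0.179  0.1988] F [0.3 0.5 1.1] gap 0.0881 j6 0.28
A [304.16 209.18  15.  ] [ 0.6071 -0.0819] expect [304.28 209.05]
B [246.97 211.45  16.  ] [0.6015 0.0779] expect [246.89 211.27]
```

View pics/e10.png

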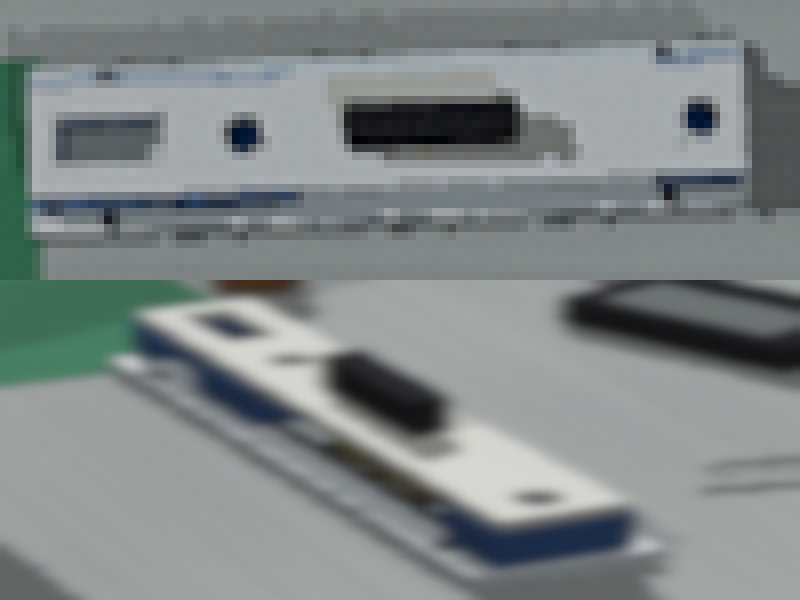

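The strap lies flat. Its holes are at (304.2,209.2) and (247.0,211.5), within about 0.2 px of where they should be. Next I'll measure the pins more closely.

Run:
```python
from h import *
t=dict(np.load("pics/g_top.npz"));s=dict(np.load("pics/g_side.npz"));h=cv2.cvtColor(t["frame"],cv2.COLOR_BGR2HSV)
print(h[207:221,362:408,2]*((h[207:221,362:408,1]>110)&(h[207:221,362:408,0]<25)))
a=cv2.resize(t["frame"][200:228,350:415],None,fx=12,fy=12,interpolation=cv2.INTER_NEAREST)
cv2.imwrite("pics/e11.png",a)
# depth of rack top
for u,v in((377,216),(392,217)):
    z=t["depth"][v,u];print(ray(t,u,v,.036),z)
# rack top outline by side edges: predict pin-top pixel if pin k at guess
```

```text
[[  0   0   0   0   0   0   0   0   0   0   0   0   0   0   0   0   0   0
    0   0   0   0   0   0   0   0   0   0   0   0   0   0   0   0   0   0
    0   0   0   0   0   0   0   0   0   0]
 [  0   0   0   0   0   0   0   0   0   0   0   0   0   0   0   0   0   0
    0   0   0   0   0   0   0   0   0   0   0   0   0   0   0   0   0   0
    0   0   0   0   0   0   0   0   0   0]
 [  0   0   0   0   0   0   0   0 140   0   0   0   0   0   0   0   0   0
    0   0   0   0   0   0   0   0   0   0   0   0   0   0   0   0   0   0
    0   0   0   0   0   0   0   0   0   0]
 [  0   0   0   0   0   0   0 161 169 158 132   0   0   0   0   0   0   0
    0   0   0   0   0   0   0   0   0   0   0   0   0   0   0   0   0   0
    0   0   0   0   0   0   0   0   0   0]
 [  0   0   0   0   0 110 136 170 167 169 155   0   0   0   0   0   0   0
    0   0   0   0 138 153 143 124   0   0   0   0   0   0   0   0   0   0
    0   0   0   0   0   0   0   0   0   0]
 [  0   0   0   0   0  96 120 172 169 170 154   0   0   0   0   0   0   0
    0   0 100 119 167 169 172 158   0   0   0   0   0   0   0   0   0  
[... 970 characters left out ...]
4  97   0   0   0   0   0   0]
 [  0   0   0   0   0   0   0   0   0   0   0   0   0   0   0   0   0   0
    0   0   0   0   0   0   0   0   0   0   0   0   0   0   0   0   0   0
    0   0   0   0   0   0   0   0   0   0]
 [  0   0   0   0   0   0   0   0   0   0   0   0   0   0   0   0   0   0
    0   0   0   0   0   0   0   0   0   0   0   0   0   0   0   0   0   0
    0   0   0   0   0   0   0   0   0   0]
 [  0   0   0   0   0   0   0   0   0   0   0   0   0   0   0   0   0   0
    0   0   0   0   0   0   0   0   0   0   0   0   0   0   0   0   0   0
    0   0   0   0   0   0   0   0   0   0]]
[ 0.58799527 -0.28793788  0.036     ] 1.4678019
[ 0.5849738  -0.33021181  0.036     ] 1.4727377
```

View pics/e11.png

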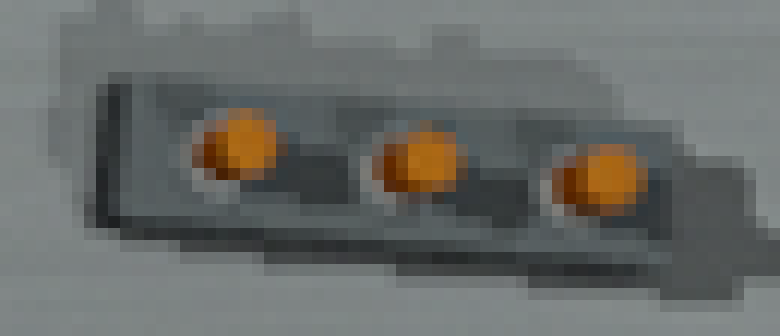

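Run:
```python
from h import *
t=dict(np.load("pics/g_top.npz"));h=cv2.cvtColor(t["frame"],cv2.COLOR_BGR2HSV).astype(float)
w=np.clip(h[...,2]-105,0,50)*((h[...,1]>100)&(h[...,0]<25)&(h[...,0]>5))
P=[]
for u0 in(370,385,400):
    y,x=np.mgrid[206:222,u0-6:u0+8];k=w[206:222,u0-6:u0+8];u,v=(k*x).sum()/k.sum(),(k*y).sum()/k.sum()
    P.append(ray(t,u,v,.070)[:2]);print(round(u,2),round(v,2),P[-1].round(4))
P=np.array(P);print(np.linalg.norm(P[0]-P[2]),(P[0]+P[2])/2-P[1])
```

```text
370.11 211.33 [ 0.5984 -0.2618]
385.3 212.81 [ 0.5941 -0.3036]
400.38 214.18 [ 0.5901 -0.3451]
0.0837236439796038 [0.0001674  0.00015255]
```

```bash
cat > pin.py <<'E'
from r import *
def pick(c,ry):
    c=np.array(c)
    go([*c,.12],ry+45);move_l([*c,.055],.15);close();st("p1");gripper_open()
    move_l([*c,.10],.25);go([*c,.10],ry-45);move_l([*c,.055],.15);close();st("p2")
    move_l([*c,.075],.05);st("lift");move_l([*c,.15],.2)
def insert(h,th):
    go([*h,.15],th);move_l([*h,.104],.12);move_l([*h,.100],.05);s=st("hover");f0=s["ft_force"].copy()
    z=.100
    while z>.0675:
        z-=.003
        move_l([*h,max(z,.067)],.03)
        s=state();f=s["ft_force"]-f0
        if np.abs(f).max()>6: print("z%.4f"%s["ee_pos"][2],"dF",f.round(1),s["ee_pos"][:2].round(4))
        if abs(f[2])>25: print("STOP");return False
    st("in");return True
E
python3 - <<'E'
from pin import *
pick(np.array([.5984,-.2618])+OFF,-5.6)
o=snap("h")
print(insert(HA,CY+90) if False else insert(HA,CY))
E
```

```text
p1 t42.3 ee [ 0.5995 -0.2636  0.055 ] F [ 0.7  0.8 -1.4] gap 0.0133 j6 -1.15
p2 t46.9 ee [ 0.5995 -0.2636  0.0549] F [-0.9 -0.1 -0. ] gap 0.0135 j6 0.42
lift t47.4 ee [ 0.5997 -0.2637  0.0755] F [-0.4 -0.6 -1.1] gap 0.0134 j6 0.42
hover t49.6 ee [ 0.6089 -0.0841  0.1006] F [-0.   0.3 -0. ] gap 0.0131 j6 -0.23
in t52.3 ee [ 0.6086 -0.084   0.0669] F [ 0.2 -0.3  0.8] gap 0.0136 j6 -0.23
True
```

Run:
```python
from pin import *
gripper_open();move_l([*HA,.15],.25)
pick(np.array([.5941,-.3036])+OFF,-5.6)
o=snap("i")
cv2.imwrite("pics/e12.png",cv2.resize(o["side"]["frame"][180:350,230:420],None,fx=4,fy=3.5,interpolation=cv2.INTER_CUBIC))
print(insert(HB,CY))
```

```text
p1 t56.7 ee [ 0.5952 -0.3054  0.055 ] F [-0.4  0.7 -1.4] gap 0.0134 j6 -1.21
p2 t61.2 ee [ 0.5952 -0.3054  0.055 ] F [ 0.6 -0.9 -0.4] gap 0.0136 j6 0.36
lift t61.7 ee [ 0.5954 -0.3055  0.0755] F [-0.3 -0.6 -0.4] gap 0.0132 j6 0.36
hover t64.6 ee [0.6034 0.0763 0.1006] F [-0.7 -0.5 -0.8] gap 0.0134 j6 0.04
in t67.3 ee [0.6031 0.0763 0.0669] F [ 0.7 -0.7 -0.2] gap 0.0130 j6 0.04
True
```

View pics/e12.png

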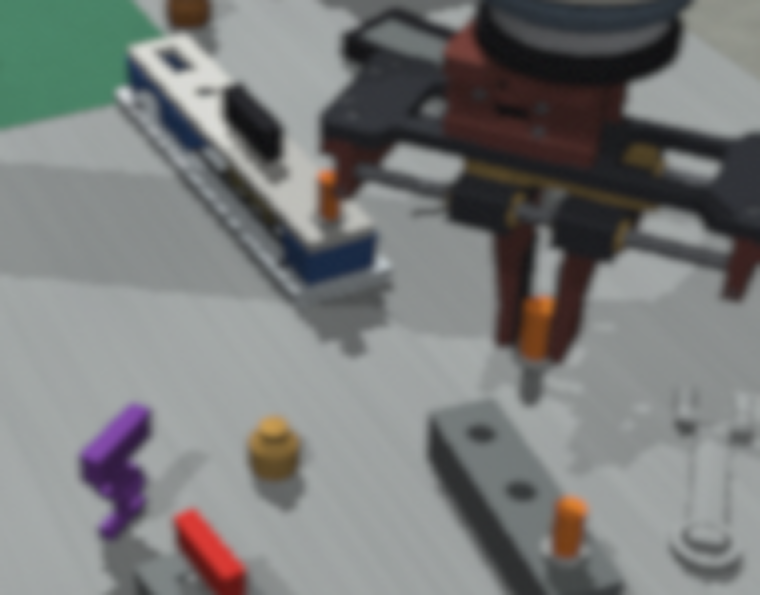

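Pin A is home at the strap's near end. I'll release pin B and take a fresh look at the key.

Run:
```python
from pin import *
gripper_open();move_l([*HB,.16],.25)
go([.45,.12,.2],CY);st()
o=snap("j");t=o["top"]
for lo in(60,100,120,140):
    for b in blobs(t,(0,150,lo),(6,255,255),.076,roi=(365,255,415,285)):print(lo,b)
cv2.imwrite("pics/e13.png",np.hstack([cv2.resize(t["frame"][255:285,365:415],None,fx=8,fy=10,interpolation=cv2.INTER_NEAREST),cv2.resize(o["side"]["frame"][180:270,240:340],None,fx=4,fy=300/90)]))
for n,u,v,h in(("A",304,208,HA),("B",247,211,HB)):
    m=blobs(t,(5,150,115),(18,255,255),.082,roi=(u-8,v-8,u+9,v+9));print(n,[x[:3] for x in m],h-OFF)
```

```text
t69.8 ee [0.4501 0.1198 0.1986] F [ 0.  -0.1 -0.6] gap 0.0877 j6 0.15
60 (array([388.1, 268.7]), 72, array([ 0.4412, -0.3057]), array([ 441.3, -305.4]), array([11.3, 44.7]), 6.0)
100 (array([388.3, 268.7]), 70, array([ 0.4413, -0.3063]), array([ 441.4, -305.8]), array([11.3, 44. ]), 6.0)
120 (array([388.5, 268.6]), 65, array([ 0.4415, -0.3068]), array([ 441.5, -306.9]), array([11. , 41.7]), 6.7)
140 (array([388.6, 268.6]), 54, array([ 0.4416, -0.3072]), array([ 441.4, -307.2]), array([ 9.1, 41.3]), 7.7)
A [(array([305. , 208.5]), 16, array([ 0.6059, -0.0814]))] [ 0.6075 -0.0822]
B [(array([246.5, 210.6]), 17, array([0.6007, 0.0782]))] [0.602  0.0781]
```

View pics/e13.png

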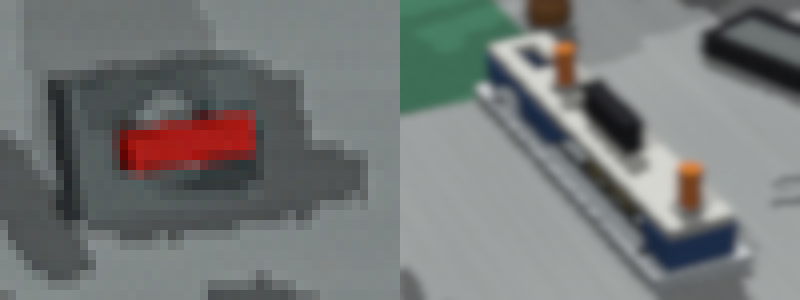

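Both pins are home (side view: tops at (565,50) and (690,168) in the crop). Next I'll grip the key 12 mm off-centre on its handle, so that after the turn the opening finger clears pin B.

Run:
```python
from pin import *
k=np.array([.4415,-.307])+OFF;ky=6.5;e=.012
r=math.radians(ky);g=k+e*np.array([-math.sin(r),math.cos(r)])
go([*g,.13],ky);move_l([*g,.054],.15);s=close();st("grip")
move_l([*g,.075],.05);st("lift");move_l([*g,.16],.2)
sl=car(0,.097);g=sl+e*yd
t=best([*g,.15],CY);print("theta",t)
move_to(np.array([*g,.15]),qd(t));o=snap("k")
cv2.imwrite("pics/e14.png",cv2.resize(o["side"]["frame"][130:270,210:350],None,fx=4,fy=4,interpolation=cv2.INTER_CUBIC))
s=st("over")
```

```text
grip t73.2 ee [ 0.4412 -0.2969  0.054 ] F [-0.4  0.1 -0.7] gap 0.0117 j6 -0.77
lift t73.8 ee [ 0.4414 -0.297   0.0753] F [ 0.4  0.6 -1.5] gap 0.0115 j6 -0.77
theta 1.9650855679360473
over t76.2 ee [0.6013 0.1338 0.1501] F [-0.4  0.5 -0.7] gap 0.0120 j6 0.13
```

View pics/e14.png

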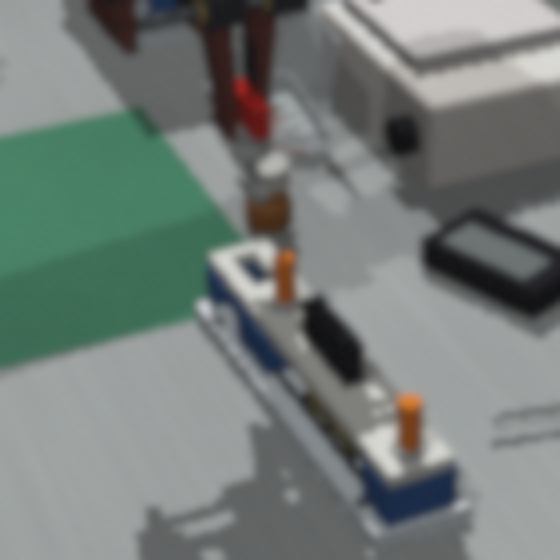

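Run:
```python
from pin import *
e=.012;sl=car(0,.097);g=sl+e*yd
move_l([*g,.102],.12);f0=st("hover")["ft_force"].copy()
z=.102;ok=True
while z>.067:
    z-=.003;move_l([*g,max(z,.067)],.03);s=state();f=s["ft_force"]-f0
    if np.abs(f).max()>6: print("z%.4f"%s["ee_pos"][2],"dF",f.round(1))
    if abs(f[2])>25: print("STOP");ok=False;break
st("in" if ok else "stuck")
```

```text
hover t76.7 ee [0.6011 0.1349 0.1021] F [ 0.1  0.9 -1.3] gap 0.0117 j6 0.13
in t79.7 ee [0.601  0.1351 0.0668] F [ 0.1  0.  -1.3] gap 0.0119 j6 0.13
```

It's in with no contact force. Now I'll turn it 80° in small arc steps about the key's axis.

Run:
```python
from pin import *
e=.012;sl=car(0,.097);f0=state()["ft_force"].copy()
for a in range(10,81,10):
    r=math.radians(CY+90+a);g=sl+e*np.array([math.cos(r),math.sin(r)])
    move_l([*g,.0665],.03,qd(CY+a));f=state()["ft_force"]-f0
    print(a,f.round(1),state()["moment"].round(2))
    if np.abs(f).max()>30: print("STOP");break
st();o=snap("l")
cv2.imwrite("pics/e15.png",cv2.resize(o["side"]["frame"][130:270,210:350],None,fx=4,fy=4,interpolation=cv2.INTER_CUBIC))
```

```text
10 [0.  1.3 0.1] [-0.05  0.07 -0.03]
20 [-0.9 -0.4  0.2] [-0.05  0.05 -0.01]
30 [-0.7  0.5  1.1] [-0.01 -0.02  0.01]
40 [-0.2  1.   0.7] [-0.07 -0.02  0.02]
50 [-0.7 -0.6  0.4] [-0.02 -0.   -0.05]
60 [-0.5  0.1 -0. ] [-0.05  0.04 -0.  ]
70 [-0.3 -0.3  1.2] [-0.01 -0.03  0.  ]
80 [-0.1 -0.3 -0.2] [ 0.04 -0.02 -0.  ]
 t82.3 ee [0.5897 0.1248 0.0665] F [ 0.1 -0.3 -1.6] gap 0.0116 j6 -1.27
```

View pics/e15.png

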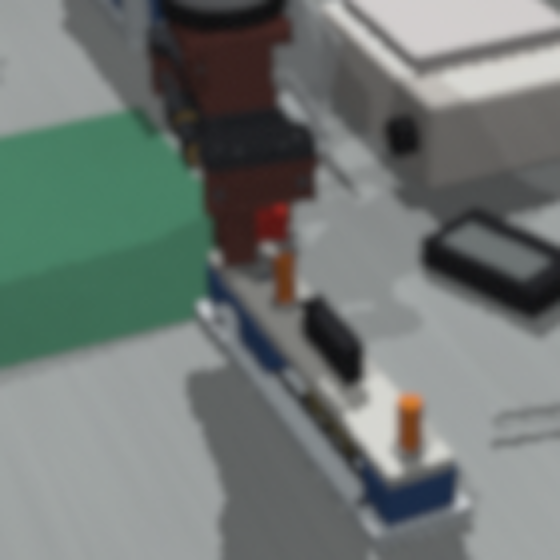

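Run:
```python
from pin import *
p=state()["ee_pos"].copy();gripper_open();s=st("rel")
move_l([p[0],p[1],.16],.15)
go([.42,.22,.22],CY);st()
o=snap("m");t=o["top"];s=o["side"]
cv2.imwrite("pics/e16.png",np.vstack([cv2.resize(t["frame"][190:235,217:317],None,fx=7,fy=6,interpolation=cv2.INTER_CUBIC),cv2.resize(s["frame"][175:270,245:345],None,fx=7,fy=3.3,interpolation=cv2.INTER_CUBIC)]))
for b in blobs(t,(0,150,110),(6,255,255),.088,roi=(215,190,260,235)):print(b)
print("expect",car(0,.097)-OFF)
for n,u,v,h in(("A",304,208,HA),("B",247,211,HB)):
    m=blobs(t,(5,150,115),(18,255,255),.082,roi=(u-8,v-8,u+9,v+9));print(n,[x[:3] for x in m],h-OFF)
```

```text
rel t83.6 ee [0.5896 0.1247 0.0665] F [ 0.5 -0.3  0.2] gap 0.0876 j6 -1.28
 t85.9 ee [0.4201 0.2198 0.2194] F [-0.8 -0.5 -0.5] gap 0.0876 j6 0.38
(array([229.2, 210.7]), 62, array([0.6002, 0.1248]), array([600.7, 124.7]), array([10.4, 41.9]), 82.0)
expect [0.60039511 0.12487531]
A [(array([305. , 208.5]), 16, array([ 0.6059, -0.0814]))] [ 0.6075 -0.0822]
B [(array([246.5, 210.6]), 17, array([0.6007, 0.0782]))] [0.602  0.0781]
```

View pics/e16.png

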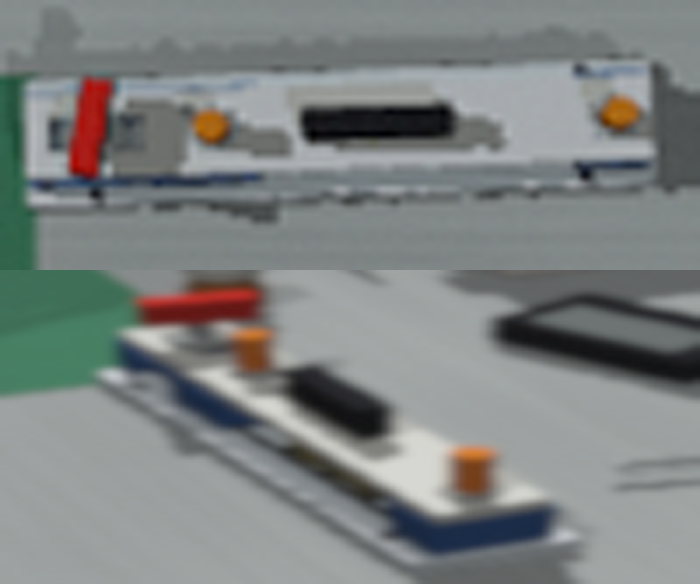

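View pics/m_top.png

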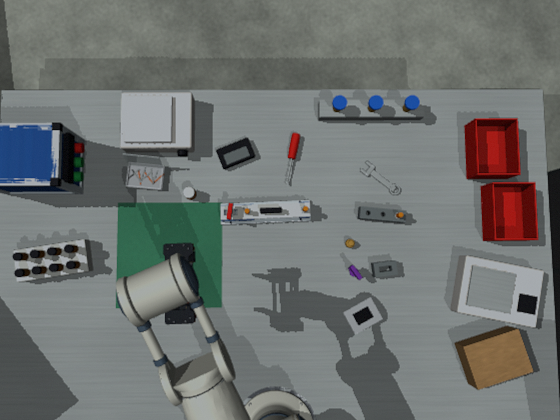

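The key's handle lies across the strap, 10° from square, and is centred on the slot to within 1 mm. Both pins are home and the bystanders haven't moved, so I'm handing in.

Run:
```python
from pin import *
print(yel(dict(np.load("pics/m_top.npz"))),[b[:2] for b in yel(dict(np.load("pics/m_side.npz")))])
print(job_done());st()
```

```text
[] []
the job is handed in; nothing more can be done
None
the job is handed in; nothing more can be done
```

The job is handed in; the last clock reading before that was about 86 s of the 208 s allowed. `job_done()` gives no verdict, so this rests on my own checks.

**What I did:**
- **Cells:** I stood the only two cells on the bench in the pockets at y = -47 and y = -15 mm.
- **Strap:** I laid it on the two end blocks.
- **Pins:** I put a pin through strap and carrier at each hole and left the third in the rack.
- **Key:** I lowered the red T-key through both slots and turned it 80°.

**What the last checks showed:**
- **Strap:** right after placing, its holes were within about 0.5 mm of the carrier's in the top view.
- **Pins:** both went to full depth without measurable force and look seated in both views. Their grips read about 1.5 mm from the holes in the top view, inside the 4 mm limit.
- **Key:** the handle is centred on the slot to within 1 mm and lies about 10° (0.17 rad) from square, inside the 0.3 rad limit. I stopped at 80° and gripped off-centre so the opening finger would clear pin B.
- **Bystanders:** none looked moved in the last top view.

**What disagreed or wasn't checked:**
- **Cameras:** the side camera read 5–9 mm differently from the top one along its depth direction. I used the top view, corrected by about 2 mm after pinching a cell at a known position. Near the carrier that correction differed by about 1 mm in x.
- **Cells under the strap:** I last saw them clearly just before placing it, both in their pockets. The final colour check found no yellow anywhere, so none had come out onto the bench.
- **Key height:** I released it with the gripper about 0.5 mm above the computed resting height and judged the collar seated only from the side picture.

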